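# Crank a bench clamp closed on a gilt frame rail

## Task

Take the loose crank, fit it fully down on the square shaft end of the bench clamp, and, holding it by its upright knob, wind it clockwise (seen from above) through several turns until the jaw has closed on the gilt frame rail that lies against the fence: you feel the winding go stiffer. Tighten about a third of a turn more from there and stop, so that the rail is held firmly but its gilding is not crushed; do not jam the crank or let it come off while winding. Leave the crank seated on the shaft, let go, and leave everything else on the bench where it is.

Things in the scene. Friction and masses are not known exactly. Their poses are not given: they have to be found in the camera images.
- crank: Loose crank, dark steel, about 0.35 kg, flat on the bench. Origin: centre of the hub's underside; z up; arm along own +x. Hub: square block 40 x 40 mm, 44 mm tall, flats along own x and y. Under it a square socket 25.8 mm wide, 26 mm deep, parallel to the hub's flats, mouth chamfered 1.5 mm. Arm: 24 mm wide, 12 mm thick, flush with the hub's underside, with the knob at x = 60 mm.
- hub (a point): Point on the hub's axis, 30 mm above the crank's underside: a good place to grip the hub from above, across its y flats (40 mm), beside which nothing stands.
- knob (a point): Point on the knob's axis, 52 mm above the crank's underside, 60 mm out from the hub's axis. The knob is an upright dark wood sleeve, 23 mm across, from 18 to 72 mm above the underside; it spins freely on its pin, so the gripper need not turn while cranking.
- shaft: The clamp's upright square shaft end, steel, 24 x 24 mm, standing 24 mm out of a round shoulder (50 mm across) on the gearbox; its top 6 mm taper to 17 mm. Origin: on its axis at the shoulder's top face, 70 mm above the bench; z up, x and y along the flats. A fully seated crank's underside lies on the shoulder (origins meet). It fits any of four ways.
- shaft_tip (a point): Top of the shaft, 24 mm above the shoulder. Turning clockwise from above closes the jaw, 16 mm per turn. The screw has steady friction, 0.42 Nm (7 N at the knob), and stays where it is left. Once the jaw has closed on the rail, the force to turn the knob rises by about 10 N per further turn: from 7 to about 10.4 N in a third of a turn.
- shaft_edge (a point): Point on one of the shaft's four upright corners, at the shoulder, 17 mm from its axis, along the shaft's own +x +y diagonal.
- clamp: Bench clamp, fixed: green gearbox 100 (x) x 90 (y) mm, 66 mm tall, on a dark bed 120 mm wide that runs along own +y to 277 mm. Origin: on the bench under the shaft's axis; z up. Jaw, rail and fence lie along its +y, all under 64 mm tall. The moving jaw is a cork-faced plate 90 mm wide, face at first 75 to 91 mm short of the fence's: where it stands is not measured.
- fence: Fixed fence: steel bar across the clamp's bed, 110 mm wide, 46 mm tall. Origin: lower edge of its cork face, 152 mm from the shaft's axis. The jaw comes to it along the clamp's +y, on the screw through a spring of 15 N/mm, and closes on the rail after 2 to 3 turns, by how far the jaw was open. A third of a turn on presses with about 80 N; 45 to 135 N is firm, over 165 N crushes.
- rail: Loose gilt frame rail, 170 mm long, 42 mm wide (between jaw and fence), 34 mm tall, flat on the clamp's bed (12 mm above the bench), up against the fence (within 2 mm). Origin: centre of its underside; own x along its length, parallel to jaw and fence.
- glue_jar: Bystander: white lidded jar, 64 mm across, 85 mm tall. To be left alone.
- dish: Bystander: small white dish, 56 mm across, 28 mm tall. To be left alone.
- gouge: Bystander: gouge with wooden handle, 190 mm long, lying. To be left alone.
- brush: Bystander: brush, 180 mm long, lying. To be left alone.
- plaster_block: Bystander: white block 70 x 80 x 35 mm. To be left alone.
- offcut: Bystander: gilt moulding offcut 70 x 40 x 22 mm. To be left alone.
- wax_tin: Bystander: flat metal tin, 60 mm across, 22 mm tall. To be left alone.
There are look-alikes about, which are no part of the job. Several things have the shape of the crank; the one meant has the colours described above.

How it is judged:
By the outcome, as a careful person would: the job done as asked, in the order asked, and still so for the second after the job is handed in, with the robot touching nothing.
It also fails if it takes over 72 s, if anything falls off the work surface, if the arm or the gripper's body presses on something with over 40 N, if the wrist force passes 120 N, or if a joint passes its speed limit or range.

## Robot

A 7-joint arm with a two-finger parallel gripper is mounted at the origin on the work surface. World frame = base frame: x ahead of the robot, y to its left, z up, the work surface at z = 0. Lengths are in m, angles in rad, forces in N, time in s.
With the tool pointing down it reaches from about 0.425 to 0.925 m from the base axis. Payload 6.8 kg.
Tool frame: the origin (TCP) lies between the finger pads; the fingertips stand 11 mm ahead of it and the grasp point (between the pads) lies 8 mm behind it; z points along the fingers, y is the line along which they close (so a half turn about z gives the same grasp; the last joint's range is limited). The gripper opens to 85 mm and grips with 20 to 120 N. Pads are 22 mm wide; open, the fingers measure 114 mm over their backs; the gripper's body (76 mm by 85 mm) begins 54 mm behind the grasp point. The pads swing forward as they close: fully open they stand 13 mm farther back than shut.
Start: joints at [-1.211, 0.477, 0.022, 1.555, -0.011, 1.109, -0.083], TCP at [0.304, 0.602, 0.242] pointing down, gripper open.
Joint ranges: [-2.96, 2.96], [-0.34, 2.1], [-1.41, 1.46], [0.24, 2.44], [-1.37, 4.51], [0.17, 1.92], [-2.96, 2.96]. Speed limits (rad/s): [2.39, 2.39, 3.14, 3.14, 3.14, 3.14, 3.14].

## Interface

Orientations are given as a unit quaternion [w, x, y, z].
In Python, from workcell import env gives the robot as it stands. The module is installed in compiled form; this text tells all that it offers.
- The arm moves only by the tool send_rows, never from a script. Its argument "targets" is a list of rows, each a list of 4 numbers: the shift along the world's x, y, z in cm, then the turn about the world's z in degrees. In form: [[x, y, z, roll], ...]. A call has 1 to 12 rows; each row shifts and turns the commanded pose from where the row before left it; what a row does not reach is not made up. A row lasts 1/8 s, in which the tool goes at most 62.5 mm and 10.7 degrees, less where a joint would pass 70% of its speed; a pose out of reach is approached as far as the arm can. A call is refused whole if a number of a shift passes 6.25 or a number of a turn 10.7, either way. A call with a gripper value outside its range is refused whole. "jaw" is the opening, from 0 (shut) to 1 (fully open), set as the call begins (left out, the last holds). The fingers move at their own pace and stop on an object; the grip force is fixed at half the most. Time passes only in rows, so rows that do not move let the fingers close. It gives the time, the measured TCP pose, the force, the opening and the grip force at its end, in the units of the state.
- env.observe(): the state, without advancing time (a new reading comes with each control period).
- env.snapshot(name): name is "scene" or "top" or "wrist"; returns the picture (480x640x3 uint8, red, green, blue); there is no depth.
- env.calibration(name): a dict with "fx", "fy", "cx", "cy" (pixels), "R" (3x3) and "t" (3): a world point X has camera coordinates R X + t; the wrist camera has in their place "hand_eye" (4x4, takes a point from camera to tool coordinates, whose origin is the TCP and whose axes are the flange's). Camera axes: x right, y down, z forward; pixel columns grow to the right and rows downward; lengths in m; the calibration is good to about 2 mm. A picture is of the moment at which its call begins: read the wrist's pose just before it. calibration takes no time and is no camera call.
- env.job_done(): hands the job in; it is judged then, once.
The state is a dict: "time_s": time; "joint_pos": joint angles; "qvel": joint speeds; "joint_efforts": joint torques, N m; "tool_pos": TCP position; "tcp_rot": TCP orientation; "ft_force": force on the tool from outside, world axes, zero at the start; "wrist_torque": the same for the moment, N m; "opening": opening from 0.0 (shut) to 1.0 (fully open); "grip_force": force on a finger pad.
Only numpy, scipy, OpenCV 4.12 (cv2) and the standard library are available. Lean on these libraries where they do the work, as an engineer would, in place of code of your own. Each camera call takes 0.05 s, during which the arm holds its last target. There are 200 camera calls.

## Working session

There is one attempt and no reset: what is moved stays moved. The work goes in short steps, Python scripts to look and compute and a tool call to move; the robot and the scene stay as the last step left them, time stands still between calls to the robot, and variables do not carry over. Pictures are saved under pics/ and viewed, at most 10 in all, crops included, and the job is handed in when it is done.

Besides the shell and the picture viewer there is one more tool, called after "Request:" as name(argument=value, ...), one argument or row to a line, values as JSON. send_rows: Moves the arm, as the interface text tells. Its arguments: {"type":"object","properties":{"targets":{"type":"array"},"jaw":{"type":"number"}},"required":["targets"]}

```bash
mkdir -p pics; python3 - <<'E'
from workcell import env
import cv2,pickle
s=env.observe(); print({k:s[k] for k in('time_s','tool_pos','tcp_rot','ft_force','opening')})
c={}
for n in('scene','top','wrist'):
    im=env.snapshot(n); cv2.imwrite(f'pics/{n}0.png',im[:,:,::-1]); c[n]=env.calibration(n); print(n,c[n])
pickle.dump(c,open('cal.pkl','wb'))
E
```

```text
{'time_s': 0.0, 'tool_pos': array([0.30408245, 0.60198748, 0.24130967]), 'tcp_rot': array([-1.72621692e-04,  2.31736178e-01,  9.72778237e-01, -9.02850028e-04]), 'ft_force': array([0.42499674, 0.43279588, 0.34986194]), 'opening': 0.9982046497951069}
scene {'fx': 545.6139378291318, 'fy': 545.6139378291318, 'cx': 326.1454739154056, 'cy': 244.92728999439652, 'R': array([[-0.29142193,  0.95648587, -0.01442336],
       [ 0.62029781,  0.17747107, -0.76402529],
       [-0.72821967, -0.2316005 , -0.64502505]]), 't': array([ 0.19249602, -0.2441212 ,  1.92043234])}
top {'fx': 536.5712541630592, 'fy': 536.5712541630592, 'cx': 327.06037234324316, 'cy': 233.08830592497733, 'R': array([[ 0.01184391, -0.99991648,  0.00517164],
       [-0.98415719, -0.01257194, -0.17685183],
       [ 0.17690208, -0.00299509, -0.9842239 ]]), 't': array([-0.04875416,  0.56011089,  1.14633492])}
wrist {'fx': 374.728143511238, 'fy': 374.728143511238, 'cx': 311.8518760747139, 'cy': 241.75999730062895, 'hand_eye': array([[-4.84687958e-04, -9.52564911e-01, -3.04335103e-01,
         7.77669890e-02],
       [ 9.99999882e-01, -4.49230557e-04, -1.86526739e-04,
        -3.31614408e-04],
       [ 4.09621986e-05, -3.04335158e-01,  9.52565016e-01,
        -1.31490273e-01],
       [ 0.00000000e+00,  0.00000000e+00,  0.00000000e+00,
         1.00000000e+00]])}
```

View pics/top0.png

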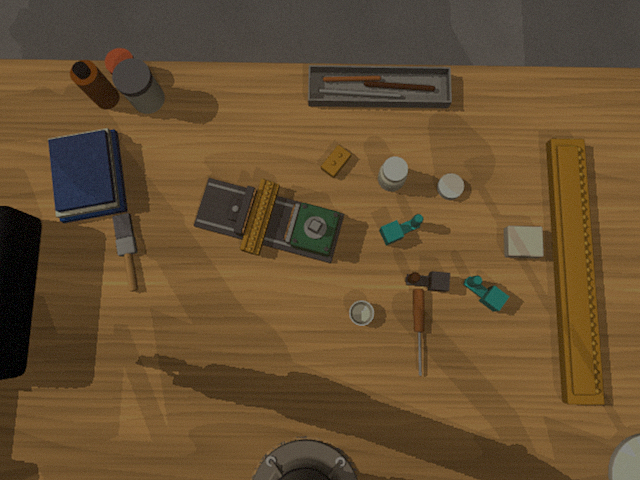

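View pics/scene0.png

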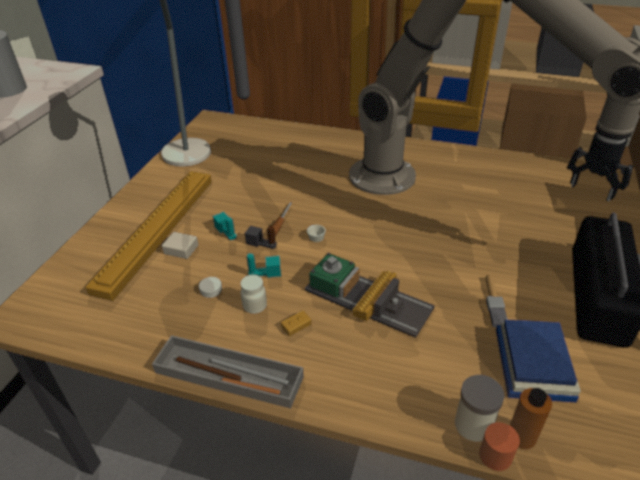

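Top view: the dark crank has its hub near (439,281) and knob near (413,279), with the gouge next to it. The shaft is near (315,226). The teal ones are decoys.

```bash
cat > h.py <<'E'
import numpy as np,pickle,cv2
C=pickle.load(open('cal.pkl','rb'))
def w(u,v,z,n='top'):
    c=C[n];R=c['R'];o=-R.T@c['t'];d=R.T@np.array([(u-c['cx'])/c['fx'],(v-c['cy'])/c['fy'],1]);return o+d*(z-o[2])/d[2]
def p(X,n='top'):
    c=C[n];q=c['R']@np.array(X)+c['t'];return c['fx']*q[0]/q[2]+c['cx'],c['fy']*q[1]/q[2]+c['cy']
E
python3 - <<'E'
import cv2,numpy as np
from h import *
im=cv2.imread('pics/top0.png')
a=cv2.resize(im[255:315,390:470],(800,600),interpolation=cv2.INTER_CUBIC)
b=cv2.resize(im[190:265,260:360],(800,600),interpolation=cv2.INTER_CUBIC)
f=np.hstack([cv2.resize(a,(400,300)),cv2.resize(b,(400,300))])
cv2.imwrite('pics/c0.png',cv2.convertScaleAbs(f,alpha=1.8))
print(w(439,281,.044),w(413,279,.072),w(315,226,.094))
E
```

```text
[ 0.45743092 -0.29031032  0.044     ] [ 0.45849068 -0.22832285  0.072     ] [ 0.56792967 -0.01559719  0.094     ]
```

View pics/c0.png

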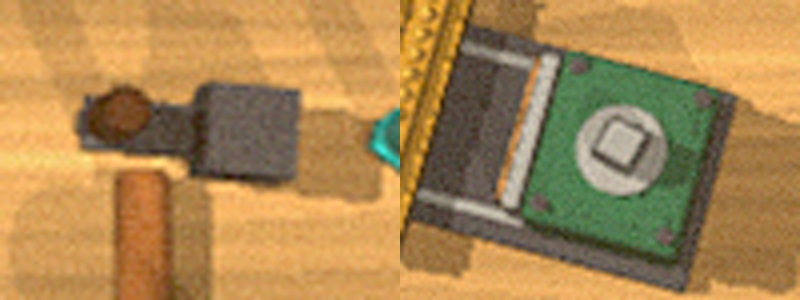

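The enlarged crop (top view) shows the hub top centred at about (440,281.6), knob top at (415,277), and shaft top at (315.8,225.8). I'll pass over the shaft with the wrist camera first.

Request:
send_rows(
  targets=[
    [2.2,-5.15,-0.2,-5.3],
    [2.2,-5.15,-0.2,-5.3],
    [2.2,-5.15,-0.2,-5.3],
    [2.2,-5.15,-0.2,-5.3],
    [2.2,-5.15,-0.2,-5.3],
    [2.2,-5.15,-0.2,-5.3],
    [2.2,-5.15,-0.2,-5.3],
    [2.2,-5.15,-0.2,-5.3],
    [2.2,-5.15,-0.2,-5.3],
    [2.2,-5.15,-0.2,-5.3],
    [2.2,-5.15,-0.2,-5.3],
    [2.2,-5.15,0,-5],
  ],
)

```text
time_s: 1.65
tool_pos: [0.5687, -0.017, 0.2201]
tcp_rot: [-0.0, 0.709, 0.706, -0.0]
ft_force: [-0.2, 0.4, -0.9]
opening: 1.0
grip_force: 0.0
```

Request:
send_rows(
  targets=[
    [0,0,0,0],
    [0,0,0,0],
  ],
)

```text
time_s: 1.9
tool_pos: [0.568, -0.015, 0.2199]
tcp_rot: [-0.0, 0.708, 0.707, -0.0]
ft_force: [0.4, 0.4, 0.8]
opening: 0.998
grip_force: 0.0
```

```bash
cat >> h.py <<'E'
from scipy.spatial.transform import Rotation as Ro
def snap(name):
    from workcell import env
    s=env.observe(); im=env.snapshot('wrist')[:,:,::-1].copy(); cv2.imwrite(f'pics/{name}.png',im)
    T=np.eye(4);q=s['tcp_rot'];T[:3,:3]=Ro.from_quat([q[1],q[2],q[3],q[0]]).as_matrix();T[:3,3]=s['tool_pos']
    E=np.linalg.inv(T@C['wrist']['hand_eye'])
    C[name]=dict(C['wrist'],R=E[:3,:3],t=E[:3,3]); pickle.dump(C,open('cal.pkl','wb'))
    print(s['time_s'],s['tool_pos'],s['ft_force'],'yaw_y',np.degrees(np.arctan2(T[1,1],T[0,1])),s['joint_pos'].round(2)); return im
E
python3 -c "
from h import *
im=snap('w1'); u,v=p([.568,-.016,.094],'w1');print(u,v)
u,v=int(u),int(v); cv2.imwrite('pics/w1c.png',cv2.resize(im[max(0,v-90):v+90,max(0,u-120):u+120],(800,600),interpolation=cv2.INTER_CUBIC)); print(u-120,v-90)
"
```

```text
1.9 [ 0.56802274 -0.01503001  0.21992958] [0.40687898 0.36809653 0.82691437] yaw_y -0.08215068363349405 [-0.46  0.35  0.48  1.86 -0.19  0.98  0.1 ]
312.5066846048877 237.17541006906893
192 147
```

View pics/w1c.png

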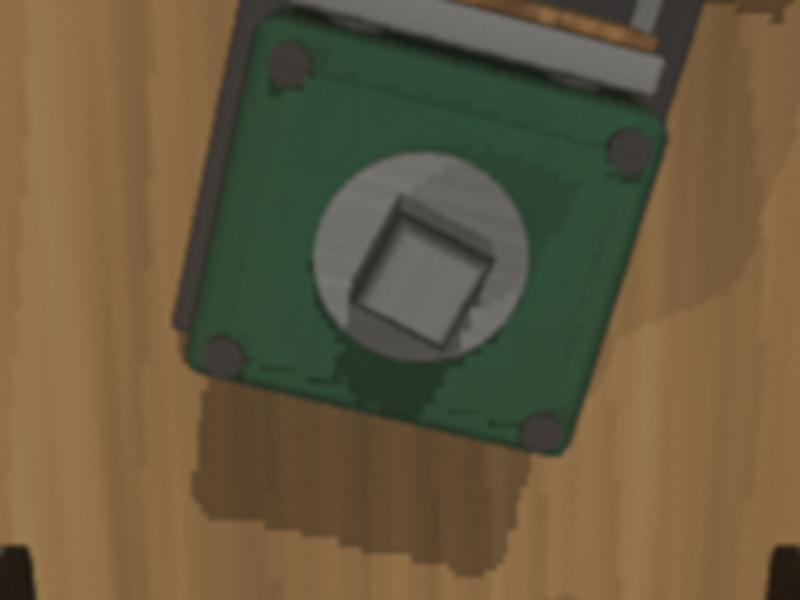

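The wrist crop shows the shaft's top face with corners at about (413,218), (493,262), (444,347), (358,298), and a shoulder circle centred at (420.5,256).

```bash
python3 -c "
from h import *
f=lambda u,v,z:w(192+u/3.3333,147+v/3.3333,z,'w1')
c=np.array([f(*q,.094) for q in((413,218),(493,262),(444,347),(358,298))])
print(c.mean(0),f(420.5,256,.07))
for i in range(4):
  d=c[(i+1)%4]-c[i];print(np.hypot(*d[:2]),np.degrees(np.arctan2(d[1],d[0]))%90)
print(w(440,281.6,.044),w(415,277,.072))
"
```

```text
[ 0.57342932 -0.01180115  0.094     ] [ 0.57240561 -0.01248367  0.07      ]
0.01961898582021969 60.554738219304184
0.02176001375112299 61.79289436836828
0.02172759618188936 58.98320179697771
0.021221762564410874 56.14897145004865
[ 0.45613301 -0.29248705  0.044     ] [ 0.46286433 -0.23271392  0.072     ]
```

Request:
send_rows(
  targets=[
    [-1.1,-5.5,0,0],
    [-1.1,-5.5,0,0],
    [-1.1,-5.5,-1,0],
    [-1.1,-5.5,-1.5,0],
    [-6,-5.3,-1.5,0],
    [0,0,-1,0],
    [0,0,0,0],
    [0,0,0,0],
  ],
)

```text
time_s: 2.95
tool_pos: [0.48, -0.2742, 0.1741]
tcp_rot: [0.0, 0.706, 0.708, 0.001]
ft_force: [0.2, -0.4, 0.1]
opening: 1.0
grip_force: 0.0
```

```bash
python3 -c "
from h import *
im=snap('w2'); cv2.imwrite('pics/w2c.png',cv2.resize(im[100:400,110:510],(800,600),interpolation=cv2.INTER_CUBIC))
"
```

```text
2.95 [ 0.47998216 -0.27423225  0.17409139] [ 0.21750534 -0.43468596  0.13904844] yaw_y 0.11822316911824317 [-0.01  0.39  0.53  1.95 -0.26  0.87  0.65]
```

View pics/w2c.png

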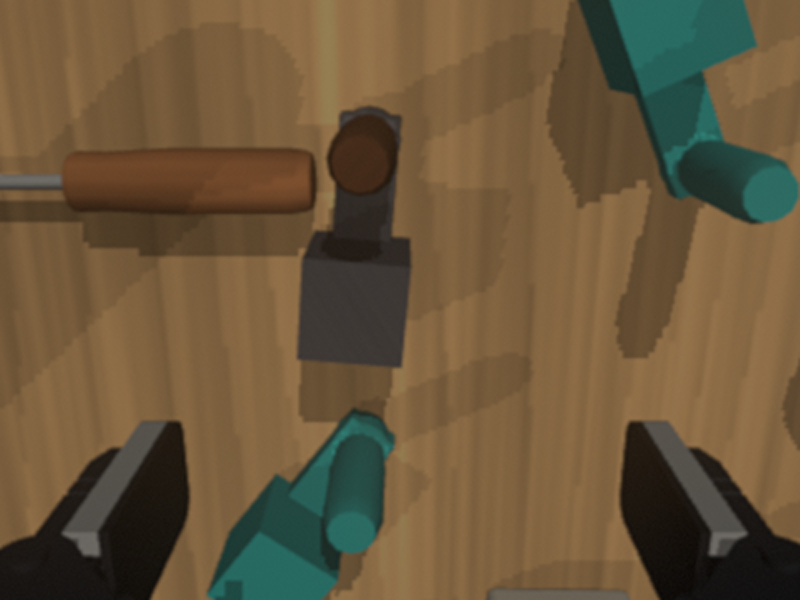

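The wrist crop shows the dark crank: hub top corners at about (304,266), (408,270), (401,367), (298,359), knob top centre (362,163). The gouge tip is just left of the arm, and a teal decoy is below.

```bash
python3 -c "
from h import *
f=lambda u,v,z:w(110+u/2,100+v/2,z,'w2')
c=np.array([f(*q,.044) for q in((304,266),(408,270),(401,367),(298,359))])
k=f(362,163,.072);print(c.mean(0),k,np.degrees(np.arctan2(*(k-c.mean(0))[1::-1])),np.hypot(*(k-c.mean(0))[:2]))
for i in range(4):
  d=c[(i+1)%4]-c[i];print(np.hypot(*d[:2]),np.degrees(np.arctan2(d[1],d[0]))%90)
m=c.mean(0)
for a in (84,85.5,87,88.5): 
  x=np.array([np.cos(np.radians(a)),np.sin(np.radians(a))]);y=np.array([-x[1],x[0]])
  for s,t in((20,20),(20,-20),(-20,-20),(-20,20)):
    u,v=p([*(m[:2]+(s*x+t*y)/1000),.044],'w2');print(a,round(2*(u-110)),round(2*(v-100)))
"
```

```text
[ 0.46081994 -0.29284512  0.044     ] [ 0.466652   -0.23168577  0.072     ] 84.5528330006632 0.06143678702498821
0.03785315369950463 87.77689716937917
0.038543619958155466 86.23401768949776
0.039123229163316176 85.23599946894527
0.036865133652109486 84.2475640847238
84 303 259
84 412 271
84 401 371
84 296 361
85.5 301 261
85.5 411 269
85.5 402 370
85.5 297 362
87 300 262
87 410 268
87 404 368
87 298 363
88.5 298 263
88.5 408 266
88.5 405 367
88.5 300 365
```

Request:
send_rows(
  targets=[
    [-1.9,-1.8,-1,-4.6],
    [0,0,-3,0],
    [0,0,-3,0],
    [0,0,-3,0],
    [0,0,-2.5,0],
    [0,0,-1.7,0],
    [0,0,-1,0],
    [0,0,0,0],
    [0,0,0,0],
  ],
  jaw=1,
)

```text
time_s: 4.12
tool_pos: [0.4598, -0.2946, 0.0225]
tcp_rot: [0.001, 0.736, 0.677, 0.0]
ft_force: [0.3, -0.7, 1.5]
opening: 0.998
grip_force: 0.0
```

Request:
send_rows(
  targets=[
    [0,0,0,0],
    [0,0,0,0],
    [0,0,0,0],
    [0,0,0,0],
    [0,0,0,0],
    [0,0,0,0],
    [0,0,0,0],
    [0,0,0,0],
  ],
  jaw=0,
)

```text
time_s: 5.12
tool_pos: [0.4599, -0.2944, 0.0225]
tcp_rot: [0.001, 0.736, 0.677, 0.0]
ft_force: [0.7, 0.3, 5.1]
opening: 0.462
grip_force: 60.4
```

Request:
send_rows(
  targets=[
    [0,0,1,0],
    [0,0,2,0],
    [0,0,3,0],
    [0,0,3,0],
    [0,0,3,0],
    [0,0,1,0],
    [0,0,0,0],
    [0,0,0,0],
  ],
)

```text
time_s: 6.12
tool_pos: [0.4586, -0.2936, 0.1506]
tcp_rot: [-0.001, 0.735, 0.678, -0.0]
ft_force: [-0.1, -0.4, -3.9]
opening: 0.458
grip_force: 61.2
```

```bash
python3 -c "
from h import *
from scipy.optimize import least_squares
im=snap('w3'); cv2.imwrite('pics/w3c.png',cv2.resize(im[80:480,60:580],(780,600),interpolation=cv2.INTER_CUBIC))
q=np.array([(413,218),(493,262),(444,347),(358,298)])/3.3333+[192,147]
def r(x,full=0):
  o=[]
  for i in range(4):
    a=x[2]+np.pi/2*i; o.append(p([x[0]+.01202*np.cos(a),x[1]+.01202*np.sin(a),.094+x[3]],'w1'))
  return (np.array(o)-q[[0,3,2,1]]).ravel()
for dz in (0,):
  s=least_squares(r,[.573,-.012,np.radians(105),0],x_scale=[.01,.01,.1,.01]);print(s.x,s.cost,np.degrees(s.x[2])%90+45, r(s.x).round(1))
"
```

```text
6.125 [ 0.45856482 -0.29355481  0.15058782] [-0.0914544  -0.36115032 -3.92057479] yaw_y -4.689928911298175 [ 0.02  0.42  0.55  1.98 -0.29  0.82  0.65]
[0.57237488 0.00253312 1.82036121 0.04953893] 1.4608725429218417 59.29901443067982 [-0.9 -0.6  0.6  0.1 -0.1 -0.5  0.5  0.9]
```

View pics/w3c.png

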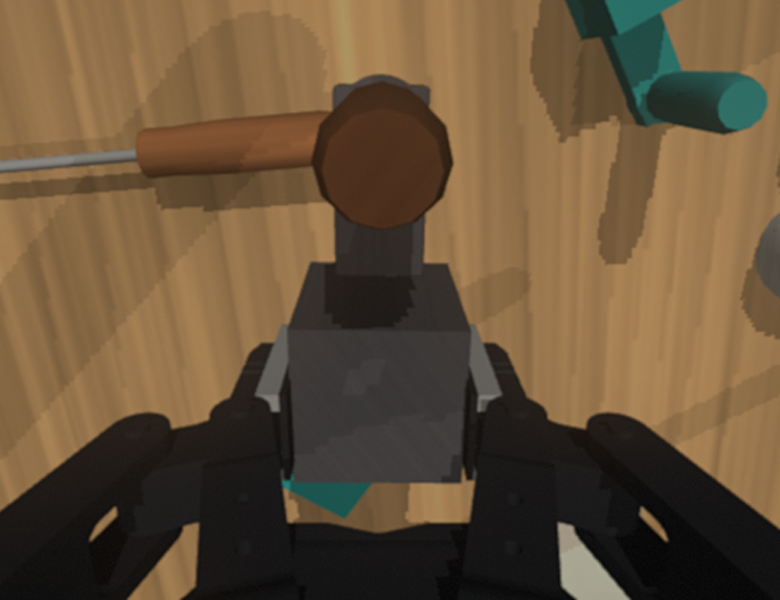

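The wrist crop shows the crank held squarely: hub top edges at y=331 (x 288–470) and y=482 (x 290–463), knob top centre about (383,158).

```bash
python3 -c "
from h import *
f=lambda u,v,z:w(60+u/1.5,80+v/1.5,z,'w3')
c=np.array([f(*q,.1721) for q in((288,331),(470,331),(463,482),(290,482))])
k=f(383,158,.2001);h=c.mean(0);print(h,k,np.degrees(np.arctan2(*(k-h)[1::-1])),np.hypot(*(k-h)[:2]))
print([np.hypot(*(c[(i+1)%4]-c[i])[:2]) for i in range(4)])
a=np.radians(85.3);X=np.array([np.cos(a),np.sin(a)]);Y=np.array([-X[1],X[0]]);d=h[:2]-[.45856,-.29355];print('hub-tcp along crank x,y',d@X,d@Y,'knob',(k[:2]-[.45856,-.29355])@X)
"
```

```text
[ 0.45843375 -0.29082169  0.1721    ] [ 0.46436566 -0.229305    0.2001    ] 84.4921301367788 0.06180202610412104
[np.float64(0.03936612491562785), np.float64(0.039645448130450775), np.float64(0.041126302117548155), np.float64(0.03970501041392473)]
hub-tcp along crank x,y 0.002708791805807728 0.00034937834472860077 knob 0.06450467459085409
```

Request:
send_rows(
  targets=[
    [1.0,2.5,0,-2.6],
    [1.4,3.5,0,-3.0],
    [1.4,3.5,0,-3.4],
    [1.5,3.8,0,-3.4],
    [1.5,3.8,0,-3.4],
    [1.5,3.8,0,-3.4],
    [1.5,3.5,0,-3.4],
    [1.0,2.5,0,-3.4],
    [0.5,1.0,0,0],
    [0,0,0,0],
    [0,0,0,0],
    [0,0,0,0],
  ],
)

```text
time_s: 7.68
tool_pos: [0.5719, -0.0167, 0.1519]
tcp_rot: [0.0, 0.87, 0.494, -0.0]
ft_force: [-0.3, 0.1, -4.0]
opening: 0.458
grip_force: 60.8
```

```bash
python3 -c "
from h import *
im=snap('w4'); cv2.imwrite('pics/w4c.png',cv2.resize(im[80:480,60:580],(780,600),interpolation=cv2.INTER_CUBIC))
from workcell import env
s=env.snapshot('scene')[:,:,::-1];cv2.imwrite('pics/s4c.png',cv2.resize(s[210:330,270:430],(800,600),interpolation=cv2.INTER_CUBIC))
t=env.observe();print(t['tool_pos'],t['ft_force'])
for X in ([.573,-.0122,.094],[.573,-.0122,.07],[.573,-.0122,.128]):
  u,v=p(X,'scene');print((u-270)*5,(v-210)*5)
"
```

```text
7.675 [ 0.5718709  -0.01670471  0.15185684] [-0.34186409  0.12829998 -3.99641327] yaw_y -30.813528219549987 [-0.56  0.48  0.63  1.92 -0.36  0.86 -0.28]
[ 0.57211269 -0.01612261  0.15191689] [-0.0341928  -0.65945015 -4.63332982]
304.2949856558184 245.08811157767184
304.6916826608046 278.5846159728669
303.7182276827261 196.38752715727747
```

View pics/s4c.png

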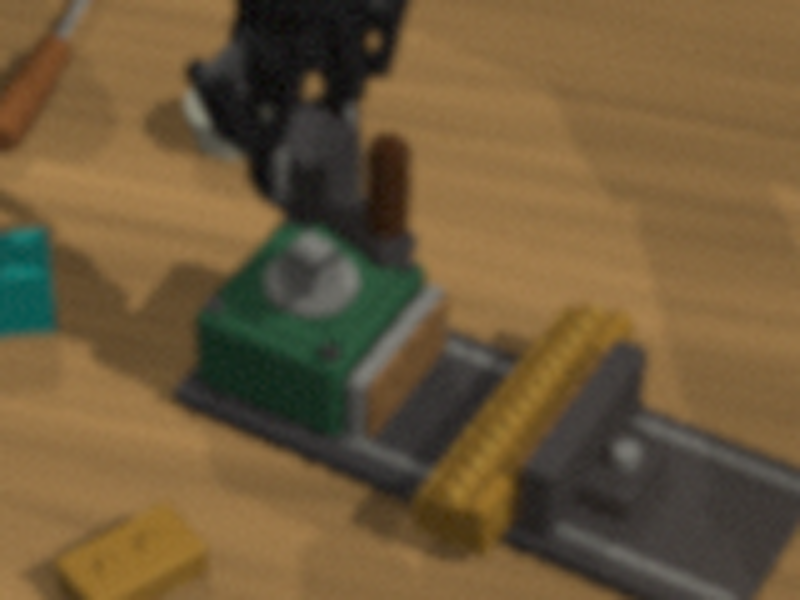

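The scene crop shows the crank held above the clamp, with the shaft tip at about (315,240). The hub looks slightly right of the shaft axis, so I'll check the wrist view.

View pics/w4c.png

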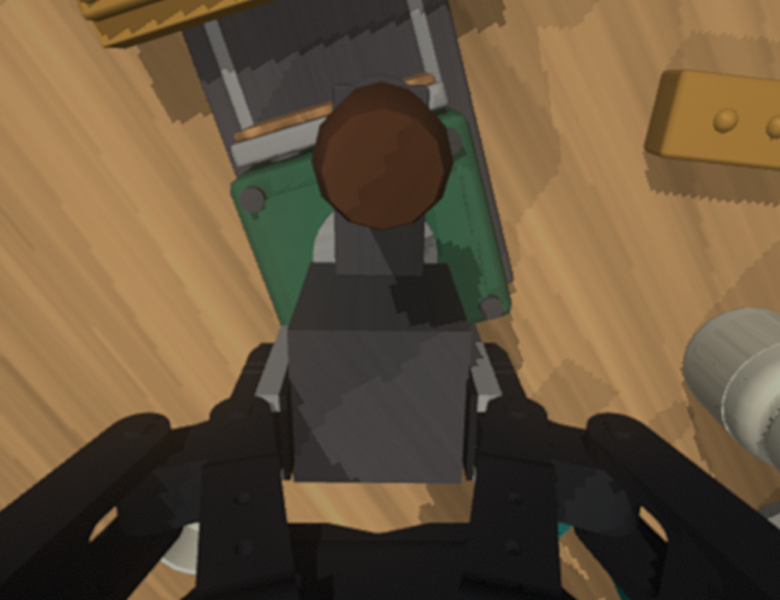

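```bash
python3 -c "
from h import *
print('top est',w(315.75,225.75,.094), 'scene',w(270+312/5,210+281/5,.07,'scene'),w(270+315/5,210+241/5,.094,'scene'))
"
```

```text
top est [ 0.56849812 -0.01720185  0.094     ] scene [ 0.57375659 -0.00789651  0.07      ] [ 0.56830505 -0.0076697   0.094     ]
```

The wrist view shows screws at (251,199) and (492,307), and the shoulder's sides at about x=313 and x=437 near y=255. I'll compare these with the earlier fix to find any camera bias.

```bash
python3 -c "
from h import *
f=lambda u,v,z:w(192+u/3.3333,147+v/3.3333,z,'w1')
g=lambda u,v,z:w(60+u/1.5,80+v/1.5,z,'w4')
print('w1',f(290,64,.066),f(541,432,.066) ,f(628,152,.066))
print('w4',g(251,199,.066),g(492,307,.066), g(455,140,.066))
for q in ((290,64),(628,152),(222,355),(541,432)): print(f(*q,.066))
X=np.array([np.cos(np.radians(59.2)),np.sin(np.radians(59.2))]);
# shoulder sides lateral
for q in((313,258),(438,250)): print(g(*q,.07))
h=np.mean([g(*q,.1738) for q in((288,331),(470,331),(463,482),(292,482))],0);print('hub',h)
"
```

```text
w1 [0.54291281 0.0312389  0.066     ] [ 0.60239811 -0.05857949  0.066     ] [0.62015651 0.01111996 0.066     ]
w4 [0.54199022 0.03193971 0.066     ] [ 0.60252752 -0.05850378  0.066     ] [0.62241808 0.01091673 0.066     ]
[0.54291281 0.0312389  0.066     ]
[0.62015651 0.01111996 0.066     ]
[ 0.52444591 -0.0382752   0.066     ]
[ 0.60239811 -0.05857949  0.066     ]
[ 5.50777461e-01 -5.03850173e-04  7.00000000e-02]
[ 0.59556158 -0.0232948   0.07      ]
hub [ 0.57318778 -0.01396218  0.1738    ]
```

Request:
send_rows(
  targets=[
    [0,0.05,-1.5,0],
    [0,0,-1.2,0],
    [0,0,-0.4,0],
    [0,0,-0.3,0],
    [0,0,-0.3,0],
    [0,0,0,0],
  ],
)

```text
time_s: 8.52
tool_pos: [0.5723, -0.0147, 0.1148]
tcp_rot: [-0.0, 0.869, 0.495, 0.0]
ft_force: [-0.7, -0.4, -4.0]
opening: 0.464
grip_force: 61.0
```

Request:
send_rows(
  targets=[
    [0,0,-0.2,0],
    [0,0,-0.2,0],
    [0,0,-0.2,0],
  ],
)

```text
time_s: 8.9
tool_pos: [0.5722, -0.015, 0.1091]
tcp_rot: [-0.0, 0.869, 0.495, -0.0]
ft_force: [-2.4, -0.5, -2.0]
opening: 0.462
grip_force: 61.0
```

Request:
send_rows(
  targets=[
    [0,0,-0.2,0],
    [0,0,-0.2,0],
    [0,0,-0.2,0],
    [0,0,-0.2,0],
  ],
)

```text
time_s: 9.4
tool_pos: [0.5719, -0.0151, 0.1006]
tcp_rot: [-0.0, 0.869, 0.495, -0.0]
ft_force: [-4.2, -2.8, -0.0]
opening: 0.46
grip_force: 61.2
```

Request:
send_rows(
  targets=[
    [-0.05,0,-0.2,0],
    [0,0,-0.2,0],
    [0,0,-0.2,0],
    [0,0,-0.2,0],
    [0,0,-0.1,0],
    [0,0,0,0],
  ],
)

```text
time_s: 10.15
tool_pos: [0.5718, -0.0152, 0.0925]
tcp_rot: [-0.0, 0.869, 0.494, 0.0]
ft_force: [-6.8, -3.4, 6.9]
opening: 0.458
grip_force: 62.4
```

Request:
send_rows(
  targets=[
    [0,0,-0.1,0],
    [0,0,0,0],
  ],
)

```text
time_s: 10.4
tool_pos: [0.5718, -0.0152, 0.0924]
tcp_rot: [-0.0, 0.869, 0.494, 0.0]
ft_force: [-9.9, -3.4, 17.7]
opening: 0.459
grip_force: 63.6
```

Request:
send_rows(
  targets=[
    [0,0,0.1,0],
    [0,0,0,0],
    [0,0,0,0],
    [0,0,0,0],
    [0,0,0,0],
  ],
  jaw=1,
)

```text
time_s: 11.02
tool_pos: [0.5719, -0.0146, 0.0917]
tcp_rot: [0.0, 0.869, 0.495, 0.0]
ft_force: [0.1, -0.1, -1.2]
opening: 1.003
grip_force: 0.0
```

Request:
send_rows(
  targets=[
    [0,0,1,0],
    [0,0,2,0],
    [0,0,3,0],
    [0,0,4,0],
    [0,0,3,0],
    [0,0,0,0],
    [0,0,0,0],
  ],
)

```text
time_s: 11.9
tool_pos: [0.5716, -0.0145, 0.2221]
tcp_rot: [-0.0, 0.869, 0.495, 0.0]
ft_force: [-1.0, 0.5, 0.8]
opening: 1.004
grip_force: 0.0
```

```bash
python3 -c "
from h import *
im=snap('w5'); cv2.imwrite('pics/w5c.png',cv2.resize(im[80:480,60:580],(780,600),interpolation=cv2.INTER_CUBIC))
a=np.radians(59.2);X=np.array([np.cos(a),np.sin(a)]);k=np.array([.573,-.013])+.06*X
u,v=p([*k,.142],'w5');print('knob pred',(u-60)*1.5,(v-80)*1.5)
"
```

```text
11.9 [ 0.57156895 -0.0145347   0.22209667] [-1.00107547  0.54920021  0.80360778] yaw_y -30.699693975255332 [-0.61  0.39  0.68  1.86 -0.29  0.99 -0.34]
knob pred 380.2390570905844 108.1136108277562
```

View pics/w5c.png

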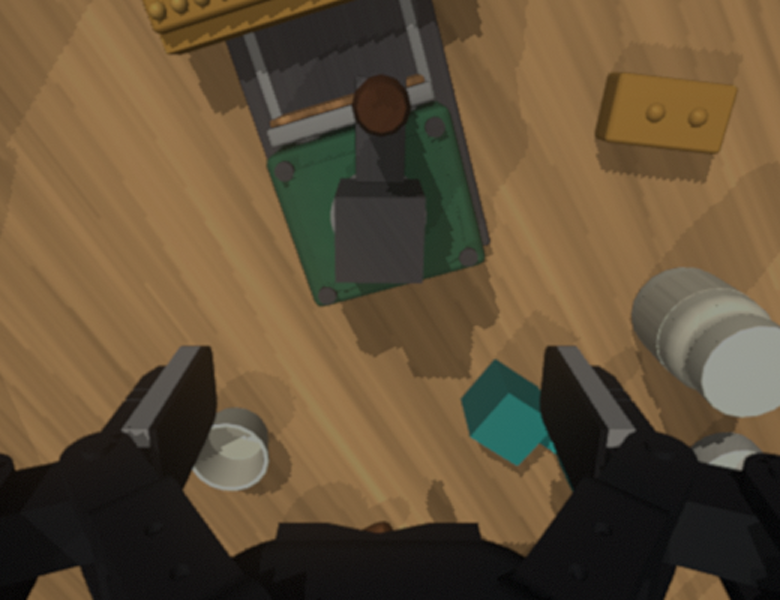

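The crank is seated: hub top corners at (337,197), (425,196), (424,283), (335,280), knob top centre (382,104).

```bash
python3 -c "
from h import *
g=lambda u,v,z:w(60+u/1.5,80+v/1.5,z,'w5')
c=np.array([g(*q,.114) for q in((337,197),(425,196),(424,283),(335,280))]);h=c.mean(0);k=g(382,104,.142)
print(h,k,np.hypot(*(k-h)[:2]),np.degrees(np.arctan2(*(k-h)[1::-1])))
print([np.hypot(*(c[(i+1)%4]-c[i])[:2]) for i in range(4)])
"
```

```text
[ 0.57346612 -0.01274898  0.114     ] [0.60502641 0.03947231 0.142     ] 0.06101732922559888 58.85304921149841
[np.float64(0.03837444566981164), np.float64(0.04074487468212466), np.float64(0.040750490746116225), np.float64(0.03886240822923147)]
```

Request:
send_rows(
  targets=[
    [1.6,2.7,0,0],
    [1.65,2.65,0,0],
    [0,0,-2,0],
    [0,0,-3,0],
    [0,0,-3,0],
    [0,0,-2,0],
    [0,0,0,0],
    [0,0,0,0],
  ],
  jaw=1,
)

```text
time_s: 12.95
tool_pos: [0.6048, 0.0384, 0.1225]
tcp_rot: [0.0, 0.869, 0.494, 0.0]
ft_force: [0.1, -0.2, -0.5]
opening: 1.0
grip_force: 0.0
```

Request:
send_rows(
  targets=[
    [0,0,0,0],
    [0,0,0,0],
    [0,0,0,0],
    [0,0,0,0],
    [0,0,0,0],
    [0,0,0,0],
    [0,0,0,0],
    [0,0,0,0],
  ],
  jaw=0,
)

```text
time_s: 13.95
tool_pos: [0.6046, 0.039, 0.1221]
tcp_rot: [0.0, 0.869, 0.495, 0.0]
ft_force: [-0.1, -0.0, 5.1]
opening: 0.249
grip_force: 58.6
```

```bash
cat > st.py <<'E'
from workcell import env
import numpy as np
s=env.observe();p=s['tool_pos'];d=p[:2]-[.573,-.0128];r=np.hypot(*d);u=d/r;t=np.array([u[1],-u[0]])
f=s['ft_force'];print(s['time_s'],p.round(4),'r',r.round(4),'ang',np.degrees(np.arctan2(d[1],d[0])).round(1),'F',f.round(1),'Ftan(resist)',-(f[:2]@t).round(1),'Frad',(f[:2]@u).round(1),s['opening'].round(3),s['grip_force'].round())
E
python3 st.py
```

```text
Traceback (most recent call last):
  File "st.py", line 4, in <module>
    f=s['ft_force'];print(s['time_s'],p.round(4),'r',r.round(4),'ang',np.degrees(np.arctan2(d[1],d[0])).round(1),'F',f.round(1),'Ftan(resist)',-(f[:2]@t).round(1),'Frad',(f[:2]@u).round(1),s['opening'].round(3),s['grip_force'].round())
                                                                                                                                                                                             ^^^^^^^^^^^^^^^^^^
AttributeError: 'float' object has no attribute 'round'
```

```bash
sed -i "s/s\['opening'\].round(3),s\['grip_force'\].round()/round(s['opening'],3),round(s['grip_force'])/" st.py; python3 st.py; python3 -c "
import numpy as np
a=np.radians(59-15*np.arange(25));P=6*np.c_[np.cos(a),np.sin(a)];P=P.round(2)
D=np.diff(P,axis=0).round(2)
print([[float(x),float(y),0,0] for x,y in D[:12]]);print([[float(x),float(y),0,0] for x,y in D[12:]])"
```

```text
13.95 [0.6046 0.039  0.1221] r 0.0607 ang 58.6 F [-0.1 -0.   5.1] Ftan(resist) 0.1 Frad -0.1 0.249 59
[[1.23, -0.97, 0, 0], [0.93, -1.26, 0, 0], [0.57, -1.46, 0, 0], [0.18, -1.55, 0, 0], [-0.23, -1.55, 0, 0], [-0.63, -1.44, 0, 0], [-0.97, -1.23, 0, 0], [-1.26, -0.93, 0, 0], [-1.46, -0.57, 0, 0], [-1.55, -0.18, 0, 0], [-1.55, 0.23, 0, 0], [-1.44, 0.63, 0, 0]]
[[-1.23, 0.97, 0, 0], [-0.93, 1.26, 0, 0], [-0.57, 1.46, 0, 0], [-0.18, 1.55, 0, 0], [0.23, 1.55, 0, 0], [0.63, 1.44, 0, 0], [0.97, 1.23, 0, 0], [1.26, 0.93, 0, 0], [1.46, 0.57, 0, 0], [1.55, 0.18, 0, 0], [1.55, -0.23, 0, 0], [1.44, -0.63, 0, 0]]
```

Request:
send_rows(
  targets=[
    [1.23,-0.97,0,0],
    [0.93,-1.26,0,0],
    [0.57,-1.46,0,0],
    [0.18,-1.55,0,0],
  ],
)

```text
time_s: 14.45
tool_pos: [0.6332, -0.0089, 0.1219]
tcp_rot: [-0.003, 0.868, 0.496, 0.001]
ft_force: [-2.6, 10.1, 8.8]
opening: 0.253
grip_force: 59.3
```

```bash
python3 st.py
```

```text
14.45 [ 0.6332 -0.0089  0.1219] r 0.0604 ang 3.7 F [-2.6 10.1  8.8] Ftan(resist) 10.2 Frad -1.9 0.253 59
```

Request:
send_rows(
  targets=[
    [-0.23,-1.55,0,0],
    [-0.63,-1.44,0,0],
    [-0.97,-1.23,0,0],
    [-1.26,-0.93,0,0],
  ],
)

```text
time_s: 14.95
tool_pos: [0.6054, -0.0634, 0.1224]
tcp_rot: [0.001, 0.869, 0.495, 0.003]
ft_force: [6.3, 4.3, -0.6]
opening: 0.253
grip_force: 58.6
```

```bash
python3 st.py
```

```text
14.95 [ 0.6054 -0.0634  0.1224] r 0.0601 ang -57.3 F [ 6.3  4.3 -0.6] Ftan(resist) 7.6 Frad -0.2 0.253 59
```

Request:
send_rows(
  targets=[
    [-1.46,-0.57,0,0],
    [-1.55,-0.18,0,0],
    [-1.55,0.23,0,0],
    [-1.44,0.63,0,0],
  ],
)

```text
time_s: 15.45
tool_pos: [0.5449, -0.0659, 0.1226]
tcp_rot: [0.003, 0.869, 0.494, 0.002]
ft_force: [8.0, -3.2, -3.1]
opening: 0.253
grip_force: 58.9
```

```bash
python3 st.py
```

```text
15.45 [ 0.5449 -0.0659  0.1226] r 0.0601 ang -117.9 F [ 8.  -3.2 -3.1] Ftan(resist) 8.5 Frad -0.9 0.253 59
```

Request:
send_rows(
  targets=[
    [-1.23,0.97,0,0],
    [-0.93,1.26,0,0],
    [-0.57,1.46,0,0],
    [-0.18,1.55,0,0],
  ],
)

```text
time_s: 15.95
tool_pos: [0.5128, -0.0155, 0.1222]
tcp_rot: [0.002, 0.87, 0.493, -0.001]
ft_force: [-1.8, -9.3, 5.5]
opening: 0.251
grip_force: 60.0
```

```bash
python3 st.py
```

```text
15.95 [ 0.5128 -0.0155  0.1222] r 0.0603 ang -177.4 F [-1.8 -9.3  5.5] Ftan(resist) 9.2 Frad 2.2 0.251 60
```

Request:
send_rows(
  targets=[
    [0.23,1.55,-0.05,0],
    [0.63,1.44,0,0],
    [0.97,1.23,0,0],
    [1.26,0.93,0,0],
  ],
)

```text
time_s: 16.45
tool_pos: [0.54, 0.0381, 0.1215]
tcp_rot: [-0.002, 0.87, 0.494, -0.004]
ft_force: [-15.7, -2.7, 23.7]
opening: 0.251
grip_force: 61.9
```

```bash
python3 st.py
```

```text
16.45 [0.54   0.0381 0.1215] r 0.0606 ang 122.9 F [-15.7  -2.7  23.7] Ftan(resist) 14.6 Frad 6.3 0.251 62
```

Request:
send_rows(
  targets=[
    [1.46,0.57,0,0],
    [1.55,0.18,0,0],
    [1.55,-0.23,0,0],
    [1.44,-0.63,0,0],
  ],
)

```text
time_s: 16.95
tool_pos: [0.601, 0.0414, 0.1214]
tcp_rot: [-0.004, 0.869, 0.496, -0.003]
ft_force: [-14.2, 5.6, 19.9]
opening: 0.25
grip_force: 61.3
```

```bash
python3 st.py
```

```text
16.95 [0.601  0.0414 0.1214] r 0.061 ang 62.6 F [-14.2   5.6  19.9] Ftan(resist) 15.2 Frad -1.5 0.25 61
```

Request:
send_rows(
  targets=[
    [1.23,-0.97,0,0],
    [0.93,-1.26,0,0],
    [0.57,-1.46,0,0],
    [0.18,-1.55,0,0],
  ],
)

```text
time_s: 17.45
tool_pos: [0.6333, -0.0085, 0.1218]
tcp_rot: [-0.004, 0.868, 0.496, 0.001]
ft_force: [-4.8, 11.6, 13.1]
opening: 0.253
grip_force: 60.8
```

```bash
python3 st.py
```

```text
17.45 [ 0.6333 -0.0085  0.1218] r 0.0604 ang 4.1 F [-4.8 11.6 13.1] Ftan(resist) 11.9 Frad -3.9 0.253 61
```

Request:
send_rows(
  targets=[
    [-0.23,-1.55,0,0],
    [-0.63,-1.44,0,0],
    [-0.97,-1.23,0,0],
    [-1.26,-0.93,0,0],
  ],
)

```text
time_s: 17.95
tool_pos: [0.6058, -0.0631, 0.1223]
tcp_rot: [0.001, 0.869, 0.495, 0.003]
ft_force: [6.7, 4.6, 1.5]
opening: 0.252
grip_force: 59.4
```

```bash
python3 st.py
```

```text
17.95 [ 0.6058 -0.0631  0.1223] r 0.0601 ang -56.9 F [6.7 4.6 1.5] Ftan(resist) 8.2 Frad -0.2 0.252 59
```

Request:
send_rows(
  targets=[
    [-1.46,-0.57,0,0],
    [-1.55,-0.18,0,0],
    [-1.55,0.23,0,0],
    [-1.44,0.63,0,0],
  ],
)

```text
time_s: 18.45
tool_pos: [0.5453, -0.0662, 0.1224]
tcp_rot: [0.003, 0.869, 0.494, 0.002]
ft_force: [7.2, -4.1, -0.6]
opening: 0.249
grip_force: 59.3
```

```bash
python3 st.py
```

```text
18.45 [ 0.5453 -0.0662  0.1224] r 0.0602 ang -117.4 F [ 7.2 -4.1 -0.6] Ftan(resist) 8.3 Frad 0.4 0.249 59
```

Request:
send_rows(
  targets=[
    [-1.23,0.97,0.03,0],
    [-0.93,1.26,0.03,0],
    [-0.57,1.46,0,0],
    [-0.18,1.55,0,0],
  ],
)

```text
time_s: 18.95
tool_pos: [0.5128, -0.0152, 0.1222]
tcp_rot: [0.002, 0.87, 0.493, -0.001]
ft_force: [-2.5, -9.0, 6.6]
opening: 0.252
grip_force: 60.1
```

```bash
python3 st.py
```

```text
18.95 [ 0.5128 -0.0152  0.1222] r 0.0603 ang -177.7 F [-2.5 -9.   6.6] Ftan(resist) 8.9 Frad 2.8 0.252 60
```

Request:
send_rows(
  targets=[
    [0.23,1.55,0.03,0],
    [0.63,1.44,0.03,0],
    [0.97,1.23,0,0],
    [1.26,0.93,0,0],
  ],
)

```text
time_s: 19.45
tool_pos: [0.5401, 0.0381, 0.1218]
tcp_rot: [-0.002, 0.869, 0.494, -0.004]
ft_force: [-12.6, -5.0, 14.0]
opening: 0.251
grip_force: 61.1
```

```bash
python3 st.py
```

```text
19.45 [0.5401 0.0381 0.1218] r 0.0606 ang 122.8 F [-12.6  -5.   14. ] Ftan(resist) 13.3 Frad 2.6 0.251 61
```

Request:
send_rows(
  targets=[
    [1.46,0.57,0,0],
    [1.55,0.18,0,0],
    [1.55,-0.23,0,0],
    [1.44,-0.63,0,0],
  ],
)

```text
time_s: 19.95
tool_pos: [0.6008, 0.0412, 0.1217]
tcp_rot: [-0.004, 0.869, 0.496, -0.003]
ft_force: [-11.5, 4.8, 11.2]
opening: 0.25
grip_force: 60.7
```

```bash
python3 st.py
```

```text
19.95 [0.6008 0.0412 0.1217] r 0.0608 ang 62.8 F [-11.5   4.8  11.2] Ftan(resist) 12.4 Frad -1.0 0.25 61
```

```bash
python3 -c "
from h import *
a=np.radians(75.1);Y=np.array([np.cos(a),np.sin(a)]);c=np.array([.573,-.0128])
for z in(.056,.060,.064):
  print(z,[(w(60+u/1.5,80+v/1.5,z,'w5')[:2]-c)@Y for u,v in((272,124),(300,116),(425,78))],[(w(60+u/1.5,80+v/1.5,z,'w4')[:2]-c)@Y for u,v in((240,135),(320,107),(432,76))],[(w(192+u/3.333,147+v/3.333,z,'w1')[:2]-c)@Y for u,v in((655,38),)])
# rail near top edge
print([(w(60+u/1.5,80+v/1.5,.046,'w5')[:2]-c)@Y for u,v in((170,52),(340,4))],[(w(60+u/1.5,80+v/1.5,.046,'w4')[:2]-c)@Y for u,v in((105,46),(240,8))])
"
```

```text
0.056 [np.float64(0.058903207234331116), np.float64(0.058804580088853316), np.float64(0.0594563312202907)] [np.float64(0.05956175792655484), np.float64(0.06117602909005379), np.float64(0.06041288816937408)] [np.float64(0.06092848076932156)]
0.06 [np.float64(0.059090072264397435), np.float64(0.05899277063026991), np.float64(0.0596357624742099)] [np.float64(0.05976048331816801), np.float64(0.06134634942963658), np.float64(0.06059663689574129)] [np.float64(0.06107352129154241)]
0.064 [np.float64(0.05927693729446375), np.float64(0.05918096117168652), np.float64(0.05981519372812911)] [np.float64(0.05995920870978116), np.float64(0.06151666976921934), np.float64(0.060780385622108524)] [np.float64(0.061218561813763284)]
[np.float64(0.10759905492605967), np.float64(0.10556521574662321)] [np.float64(0.10688039921313583), np.float64(0.10530275751396322)]
```

Request:
send_rows(
  targets=[
    [1.23,-0.97,0,0],
    [0.93,-1.26,0,0],
    [0.57,-1.46,-0.03,0],
    [0.18,-1.55,-0.03,0],
  ],
)

```text
time_s: 20.45
tool_pos: [0.6332, -0.0089, 0.1219]
tcp_rot: [-0.003, 0.868, 0.496, 0.001]
ft_force: [-2.7, 10.0, 10.0]
opening: 0.246
grip_force: 60.6
```

```bash
python3 st.py
```

```text
20.45 [ 0.6332 -0.0089  0.1219] r 0.0603 ang 3.7 F [-2.7 10.  10. ] Ftan(resist) 10.2 Frad -2.0 0.246 61
```

Request:
send_rows(
  targets=[
    [-0.23,-1.55,-0.03,0],
    [-0.63,-1.44,-0.03,0],
    [-0.97,-1.23,0,0],
    [-1.26,-0.93,0,0],
  ],
)

```text
time_s: 20.95
tool_pos: [0.6058, -0.0631, 0.1223]
tcp_rot: [0.001, 0.869, 0.496, 0.003]
ft_force: [6.5, 5.1, 0.8]
opening: 0.248
grip_force: 59.7
```

```bash
python3 st.py
```

```text
20.95 [ 0.6058 -0.0631  0.1223] r 0.0601 ang -56.9 F [6.5 5.1 0.8] Ftan(resist) 8.2 Frad -0.7 0.248 60
```

Request:
send_rows(
  targets=[
    [-1.46,-0.57,0,0],
    [-1.55,-0.18,0,0],
    [-1.55,0.23,0,0],
    [-1.44,0.63,0,0],
  ],
)

```text
time_s: 21.45
tool_pos: [0.5453, -0.0662, 0.1224]
tcp_rot: [0.003, 0.869, 0.494, 0.002]
ft_force: [7.9, -3.7, -0.6]
opening: 0.252
grip_force: 59.5
```

```bash
python3 st.py
```

```text
21.45 [ 0.5453 -0.0662  0.1224] r 0.0602 ang -117.4 F [ 7.9 -3.7 -0.6] Ftan(resist) 8.7 Frad -0.3 0.252 60
```

Request:
send_rows(
  targets=[
    [-1.23,0.97,0.03,0],
    [-0.93,1.26,0.03,0],
    [-0.57,1.46,0,0],
    [-0.18,1.55,0,0],
  ],
)

```text
time_s: 21.95
tool_pos: [0.5128, -0.0152, 0.1222]
tcp_rot: [0.002, 0.87, 0.493, -0.001]
ft_force: [-0.9, -8.7, 5.7]
opening: 0.247
grip_force: 60.4
```

```bash
python3 st.py
```

```text
21.95 [ 0.5128 -0.0152  0.1222] r 0.0603 ang -177.7 F [-0.9 -8.7  5.7] Ftan(resist) 8.7 Frad 1.3 0.247 60
```

Request:
send_rows(
  targets=[
    [0.23,1.55,0.03,0],
    [0.63,1.44,0.03,0],
    [0.97,1.23,0,0],
    [1.26,0.93,0,0],
  ],
)

```text
time_s: 22.45
tool_pos: [0.5401, 0.0381, 0.1218]
tcp_rot: [-0.002, 0.869, 0.494, -0.004]
ft_force: [-12.3, -4.2, 15.2]
opening: 0.251
grip_force: 61.3
```

```bash
python3 st.py
```

```text
22.45 [0.5401 0.0381 0.1218] r 0.0606 ang 122.9 F [-12.3  -4.2  15.2] Ftan(resist) 12.6 Frad 3.1 0.251 61
```

Request:
send_rows(
  targets=[
    [1.46,0.57,0,0],
    [1.55,0.18,0,0],
    [1.55,-0.23,0,0],
    [1.44,-0.63,0,0],
  ],
)

```text
time_s: 22.95
tool_pos: [0.6008, 0.0412, 0.1217]
tcp_rot: [-0.004, 0.869, 0.496, -0.003]
ft_force: [-11.6, 5.6, 11.6]
opening: 0.248
grip_force: 60.9
```

```bash
python3 st.py
```

```text
22.95 [0.6008 0.0412 0.1217] r 0.0608 ang 62.8 F [-11.6   5.6  11.6] Ftan(resist) 12.9 Frad -0.3 0.248 61
```

Request:
send_rows(
  targets=[
    [1.23,-0.97,0,0],
    [0.93,-1.26,0,0],
    [0.57,-1.46,-0.03,0],
    [0.18,-1.55,-0.03,0],
  ],
)

```text
time_s: 23.45
tool_pos: [0.6332, -0.0084, 0.1219]
tcp_rot: [-0.003, 0.868, 0.496, 0.001]
ft_force: [-4.6, 12.3, 9.8]
opening: 0.25
grip_force: 60.9
```

```bash
python3 st.py
```

```text
23.45 [ 0.6332 -0.0084  0.1219] r 0.0603 ang 4.1 F [-4.6 12.3  9.8] Ftan(resist) 12.6 Frad -3.7 0.25 61
```

Request:
send_rows(
  targets=[
    [-0.23,-1.55,-0.03,0],
    [-0.63,-1.44,-0.03,0],
  ],
)

```text
time_s: 23.7
tool_pos: [0.6273, -0.0385, 0.1222]
tcp_rot: [-0.002, 0.868, 0.496, 0.003]
ft_force: [3.6, 12.0, 5.1]
opening: 0.249
grip_force: 60.5
```

```bash
python3 st.py
```

```text
23.7 [ 0.6273 -0.0385  0.1222] r 0.0601 ang -25.3 F [ 3.6 12.   5.1] Ftan(resist) 12.4 Frad -1.8 0.249 61
```

Request:
send_rows(
  targets=[
    [-0.3,-0.5,0,0],
    [0,0,0,0],
    [0,0,0,0],
  ],
)

```text
time_s: 24.08
tool_pos: [0.6238, -0.045, 0.1221]
tcp_rot: [-0.001, 0.868, 0.496, 0.002]
ft_force: [3.9, 6.8, 6.5]
opening: 0.251
grip_force: 60.4
```

```bash
python3 st.py; python3 -c "
from workcell import env
import cv2
s=env.snapshot('scene')[:,:,::-1];t=env.snapshot('top')[:,:,::-1]
import numpy as np
cv2.imwrite('pics/fin.png',np.hstack([cv2.resize(s[210:330,280:440],(400,300),interpolation=2),cv2.resize(t[170:260,220:340],(400,300),interpolation=2)]))"
```

```text
24.075 [ 0.6238 -0.045   0.1221] r 0.0602 ang -32.3 F [3.9 6.8 6.5] Ftan(resist) 7.8 Frad -0.4 0.251 60
```

View pics/fin.png

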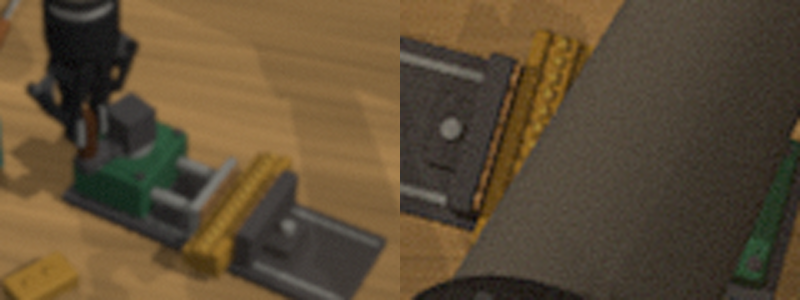

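The jaw is closed on the rail, about a third of a turn past contact. Releasing with a small opening, since the inner finger faces the hub.

Request:
send_rows(
  targets=[
    [0,0,0,0],
    [0,0,0,0],
    [0,0,0,0],
    [0,0,0,0],
  ],
  jaw=0.42,
)

```text
time_s: 24.68
tool_pos: [0.6215, -0.0488, 0.121]
tcp_rot: [0.0, 0.869, 0.494, -0.0]
ft_force: [-0.6, 0.2, -0.1]
opening: 0.422
grip_force: 0.0
```

Request:
send_rows(
  targets=[
    [0,0,0.5,0],
    [0,0,1.5,0],
    [0,0,3,0],
    [0,0,4,0],
    [0,0,4,0],
    [0,0,0,0],
    [0,0,0,0],
  ],
)

```text
time_s: 25.55
tool_pos: [0.6216, -0.0484, 0.2516]
tcp_rot: [-0.0, 0.869, 0.495, 0.0]
ft_force: [0.9, 0.1, -0.8]
opening: 0.418
grip_force: 0.0
```

```bash
python3 -c "
from h import *
im=snap('w6')
for X in ([.573,-.013,.114],[.6237,-.045,.142]): print(p(X,'w6'))
g=cv2.cvtColor(im,cv2.COLOR_BGR2HSV)
m=((im.max(2)<90)&(g[...,1]<60)).astype(np.uint8)
m2=((g[...,0]<12)&(g[...,1]>120)&(im.max(2)<110)).astype(np.uint8)
for mm in(m,m2):
  n,l,s,c=cv2.connectedComponentsWithStats(mm); print([(s[i].tolist(),c[i].round().tolist()) for i in range(1,n) if s[i,4]>500])
"
```

```text
25.55 [ 0.62162985 -0.04835243  0.25159562] [ 0.88413537  0.09574738 -0.80947709] yaw_y -30.699996045122507 [-0.5   0.44  0.66  1.71 -0.3   1.09 -0.29]
(np.float64(231.74735242988493), np.float64(224.22557698516144))
(np.float64(312.5013170758775), np.float64(237.3148137301444))
[([103, 0, 123, 39, 2335], [148.0, 13.0]), ([537, 0, 103, 286, 6172], [594.0, 124.0]), ([570, 0, 70, 206, 2530], [605.0, 81.0]), ([615, 0, 25, 79, 616], [628.0, 33.0]), ([156, 66, 170, 186, 12621], [240.0, 160.0]), ([0, 297, 637, 183, 39924], [341.0, 432.0])]
[]
```

```bash
python3 -c "
import cv2;im=cv2.imread('pics/w6.png');print(im[224,232],im[237,312],im[230,270])
from workcell import env;print(env.job_done())"
```

```text
[55 58 61] [28 46 71] [41 56 38]
the job is handed in; nothing more can be done
None
```

I seated the crank on the shaft and wound it about 3.25 turns clockwise, roughly a third of a turn past where the winding stiffened. I then let go and handed the job in at about 25.6 s; no verdict came back, and the contact point is my estimate from force readings and pictures.

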